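# Ease the plaster-mould press by one notch

### The job

The plaster mould in the bench press is swelling as it sets, so ease the press by exactly one notch. With a fingertip lift the pawl out of the ratchet and throw it over so that it stays up, push the wheel back one notch (anticlockwise seen from above) by one of its upright pegs, then tip the pawl back so that it drops fully home in the next notch and locks the wheel there. Use light fingertip pushes only and grip nothing; do not tighten the wheel or let it run on towards a second notch, and leave the pots, brush and other things round the press where they are.

Things in the scene. Friction and masses are not known exactly. Their poses are not given: they have to be found in the camera images.
- press: bolted-down grey screw press for plaster moulds: base 200 x 300 mm, two columns, a cross-head along its y, a flat dark ratchet wheel on top; 265 mm tall at most (pawl upright). Origin: centre of the base's underside, on the wheel's axis; z up, x away from the robot and y to the left at yaw 0. It stands turned up to 0.55 rad either way.
- wheel (a joint): angle of the ratchet wheel (rad), growing anticlockwise from above (loosening). 0 = tooth bears on the seated pawl, blocked; starts at -0.085 to -0.012. 12 notches, 0.5236 apart, 0.09 play. The pawl drops home one notch back at 0.44 to 0.52; short of that its nose rides on a tooth, and pushing the wheel on lets it drop and lock. About 2 N at a peg turns it; it stays where it is left.
- pawl (a joint): angle of the steel pawl (rad) about a level pin along the press's y, at the cross-head's right-hand end. 0 = nose fully home in a notch, about 0.25 = nose on a tooth's crest, 1.22 = thrown over to the far side on its rest lug (hard stop). Only its weight (120 g) moves it: past about 0.88 it falls over to the rest and stays up, below that it falls back onto the wheel.
- pawl_ball (a point): centre of the 22 mm steel ball on the pawl's lever (9 mm rod), 52 mm from the pin. Pawl home: the lever leans 55 degrees up from level to the near side (press -x), ball 244 mm over the bench; thrown over it leans as much to the far side. Push it from its near side, away and up over the pin, to lift the pawl; from its far side to reseat it. The space round it is free to 20 mm below its centre.
- pawl_pivot (a point): centre of the pawl on its pin, fixed to the press: 38 mm in x, -87 mm in y and 201.5 mm up from the press's origin. The bracket beside it, 15 to 24 mm to the right, reaches 12 mm above the pin. The nose is 47 mm from the pin; once thrown over it stands up on the near side of the lever, about 45 mm clear of the ball, so lift a finger between them straight up and out.
- wheel_center (a point): point on the wheel's axis at the height of the notch floors, 184 mm over the bench. The toothed rim runs from radius 70 to 98 mm, its ramped teeth 11 mm higher (195 mm). Inside it are four spokes with the pegs, a 27 mm radius hub and the screw's end, 13 mm in radius, up to 212 mm over the bench.
- peg_far_left (a point): top centre of the far left (+x, +y) upright steel push peg of the wheel, named for where it starts in the press's frame: 14 mm thick, 54 mm from the wheel's axis, its top 223 mm over the bench and 42 mm above the spoke it stands on. It turns with the wheel; the four pegs are 90 degrees apart, with 62 mm free between two.
- peg_near_left (a point): top centre of the near left (-x, +y) upright steel push peg of the wheel, named for where it starts in the press's frame: 14 mm thick, 54 mm from the wheel's axis, its top 223 mm over the bench and 42 mm above the spoke it stands on. It turns with the wheel; the four pegs are 90 degrees apart, with 62 mm free between two.
- peg_near_right (a point): top centre of the near right (-x, -y) upright steel push peg of the wheel, named for where it starts in the press's frame: 14 mm thick, 54 mm from the wheel's axis, its top 223 mm over the bench and 42 mm above the spoke it stands on. It turns with the wheel; the four pegs are 90 degrees apart, with 62 mm free between two.
- peg_far_right (a point): top centre of the far right (+x, -y) upright steel push peg of the wheel, named for where it starts in the press's frame: 14 mm thick, 54 mm from the wheel's axis, its top 223 mm over the bench and 42 mm above the spoke it stands on. It turns with the wheel; the four pegs are 90 degrees apart, with 62 mm free between two.
- pigment_pot_1: small cream pot with a black lid, 55 mm across, 52 mm tall, standing on the bench near the press; origin at the centre of its underside. Loose; leave it alone.
- pigment_pot_2: small blue-grey pot with a pale lid, 55 mm across, 64 mm tall; origin at the centre of its underside. Loose; leave it alone.
- pigment_pot_3: small tan pot with a red lid, 55 mm across, 76 mm tall; origin at the centre of its underside. Loose; leave it alone.
- beaker: pale grey mixing beaker, 81 mm across, 92 mm tall; origin at the centre of its underside. Loose; leave it alone.
- cast_piece_1: white plaster block, 52 x 72 x 34 mm; origin at the centre of its underside. Loose; leave it alone.
- brush_flat: flat brush with a wooden handle lying on the bench, 54 x 223 x 14 mm, its length along its own y; origin at the centre of its underside. Loose; leave it alone.
- tape_roll: roll of tape lying flat, 109 mm across, 24 mm high; origin at the centre of its underside. Loose; leave it alone.

How it is judged:
By the outcome, as a careful person would: the job done as asked, in the order asked, and still so for the second after the job is handed in, with the robot touching nothing.
It also fails if it takes over 58 s, if anything falls off the work surface, if the arm or the gripper's body presses on something with over 40 N, if the wrist force passes 120 N, or if a joint passes its speed limit or range.

### The arm

A 6-joint arm with a two-finger parallel gripper is mounted at the origin on a cart in front of the work surface, level with it; the furniture and walls round the work are solid. World frame = base frame: x ahead of the robot, y to its left, z up, the work surface at z = 0. Lengths are in mm, angles in rad, forces in N, time in s.
With the tool pointing down it reaches from about 275 to 775 mm from the base axis. Payload 14.6 kg.
Tool frame: the origin (TCP) lies at the very end of the fingers, on their centre line; the grasp point (between the pads) lies 19 mm behind it (pinch_z is the distance from the TCP to the grasp point, in mm); z points along the fingers, y is the line along which they close (so a half turn about z gives the same grasp; the last joint's range is limited). The gripper opens to 85 mm and grips with 20 to 120 N. Pads are 22 mm wide; open, the fingers measure 114 mm over their backs; the gripper's body (76 mm by 85 mm) begins 54 mm behind the grasp point. The pads swing forward as they close: fully open they stand 13 mm farther back than shut.
Start: joints at [1.125, 0.263, -0.048, 1.259, 0, 1.415], TCP at [150.532, 502.96, 231.278] pointing down, gripper open.
Joint ranges: [-2.65, 2.65], [-0.89, 1.7], [-1.18, 1.37], [-2.13, 2.11], [-1.35, 1.29], [-3.14, 3.14]. Speed limits (rad/s): [1.89, 1.89, 2.57, 2.79, 3.14, 3.14].

### API

Orientations are given as [roll, pitch, yaw] about the fixed x, y, z axes, in that order (R = Rz(yaw) Ry(pitch) Rx(roll)).
In Python, from cell import * gives the robot as it stands.
- The arm moves only by the tool jog_arm, never from a script. Its argument "moves" is a list of rows, each a list of 7 numbers: the opening, from 0 (shut) to 1 (fully open), then the shift along the tool's x, y, z in m, then the turn, a rotation vector about the tool's x, y, z in rad. A call has exactly 8 rows; each row is the pose to reach, as a shift and turn from the pose commanded when the call began, along the tool's axes at that moment; what a row does not reach only later rows make up. A row lasts 1/10 s, in which the tool goes at most 50 mm and 8.59 degrees, less where a joint would pass 70% of its speed; a pose out of reach is approached as far as the arm can. A call with a gripper value outside its range is refused whole. The fingers move at their own pace and stop on an object; the grip force is fixed at half the most. Time passes only in rows, so rows that repeat a pose let the fingers close, or fill a call up. It gives the time, the measured TCP pose, the force, the opening and the grip force at its end, in the units of the state.
- get_obs(): the state, without advancing time (a new reading comes with each control period).
- camera(name): name is "side" or "top" or "wrist"; returns (picture, depth): 420x560x3 uint8, red, green, blue; 420x560 float32, mm along the optical axis (not along the pixel's ray), 0 where there is no reading.
- camera_model(name): a dict with "vfov" (degrees; the focal length in pixels is half the picture's height over the tangent of half this angle, whatever the lens; pixels are square), "cx", "cy" (the principal point, pixels), "xyz" and "orientation" of the camera in the world; the wrist camera has in their place "tool_from_camera" (4x4, takes a point from camera to tool coordinates, whose origin is the TCP and whose axes are the flange's). Camera axes: x right, y up, looking along -z (the intrinsics and any distortion apply to the point x, -y, -z); pixel columns grow to the right and rows downward; lengths in mm; the calibration is good to about 2 mm. A picture is of the moment at which its call begins: read the wrist's pose just before it. camera_model takes no time and is no camera call.
- finish_job(): hands the job in; it is judged then, once.
Trained networks look in the newest picture that a camera, given by its name, has taken for a name from the list of things; names that differ only in an ending like _2 or _b are one class to them, and where a whole thing is asked for, a point or a joint stands for the part that bears it (a point fixed in the world has none). Each returns a list of dicts, best first, with "conf" (0 to 1); they miss things now and then, are a little off and sometimes report something else, mostly with a low value. They report only what shows in the picture. A call takes as long as a camera call.
- regions_of(camera, name): "pixels" (420x560 bool, what is visible of it) and "pixel" ([column, row] in pixels, amid what is visible of it).
- tip_of(camera, name): "pixel" ([column, row] in pixels: a listed point, or the origin of a listed thing).
The state is a dict: "time_s": time; "joints": joint angles; "joint_vel": joint speeds; "effort": joint torques, N m; "tool_pos": TCP position; "orientation": TCP orientation; "contact_force": force on the tool from outside, world axes, zero at the start; "ft_torque": the same for the moment, N m; "opening": opening from 0.0 (shut) to 1.0 (fully open); "gripper_force": force on a finger pad.
Only numpy, scipy, OpenCV 4.12 (cv2) and the standard library are available. Lean on these libraries where they do the work, as an engineer would, in place of code of your own. Each camera call takes 0.05 s, during which the arm holds its last target. There are 200 camera calls.

## Working session

There is one attempt and no reset: what is moved stays moved. The work goes in short steps, Python scripts to look and compute and a tool call to move; the robot and the scene stay as the last step left them, time stands still between calls to the robot, and variables do not carry over. Pictures are saved under pics/ and viewed, at most 10 in all, crops included, and the job is handed in when it is done.

Besides the shell and the picture viewer there is one more tool, called after "Request:" by a JSON object that holds its "api" and its "payload", one argument or row to a line. jog_arm: Moves the arm, as the interface text tells. Its arguments: {"type":"object","properties":{"moves":{"type":"array"}},"required":["moves"]}

```bash
mkdir -p pics; ls; cat > h.py <<'E'
from cell import *
import numpy as np, cv2
from scipy.spatial.transform import Rotation as R
def cam(name):
    m=camera_model(name); f=210/np.tan(np.radians(m["vfov"])/2); return m,f
def pose(name,m,o=None):
    if "xyz" in m: return R.from_euler('xyz',m["orientation"]).as_matrix(),np.array(m["xyz"])
    o=o or get_obs(); T=np.array(m["tool_from_camera"]); Rt=R.from_euler('xyz',o["orientation"]).as_matrix()
    return Rt@T[:3,:3], Rt@T[:3,3]+np.array(o["tool_pos"])
def ray(name,px,o=None):
    m,f=cam(name); Rc,t=pose(name,m,o)
    d=np.array([(px[0]-m["cx"])/f,-(px[1]-m["cy"])/f,-1.]); return t,Rc@d
def at_z(name,px,z,o=None):
    t,d=ray(name,px,o); return t+d*(z-t[2])/d[2]
E
python3 - <<'E'
from h import *
for c in ("side","top"):
    m=camera_model(c); print({k:v for k,v in m.items()})
    p,d=camera(c); cv2.imwrite(f"pics/{c}0.png",p[:,:,::-1]); np.save(f"{c}d.npy",d)
    for n,z in (("press",0),("pawl_ball",244),("pawl_pivot",201.5),("wheel_center",184),("peg_far_left",223),("peg_near_left",223),("peg_near_right",223),("peg_far_right",223)):
        for r in tip_of(c,n)[:2]:
            print(c,n,round(r["conf"],2),np.round(r["pixel"],1),at_z(c,r["pixel"],z).round(1))
print(get_obs())
E
```

```text
pics
{'vfov': 44.48887731690338, 'cx': 287.39685636111295, 'cy': 211.36599935316653, 'xyz': array([  -11.5604529 , -1074.82569635,   931.07181541]), 'orientation': array([ 1.02287976, -0.01693776, -0.49740628])}
side press 0.95 [275.2 276.3] [527.6 -41.1  -0. ]
side press 0.28 [251.7 302.2] [ 420.4 -110.7    0. ]
side pawl_ball 0.42 [312.3 206.6] [605.4 -99.2 244. ]
side pawl_pivot 0.32 [252.8 304.5] [ 325.9 -326.9  201.5]
side wheel_center 0.89 [277.5 222.9] [531.6 -45.2 184. ]
side peg_far_left 0.57 [274.7 197.5] [556.5  20.  223. ]
side peg_far_left 0.44 [310.5 216.6] [ 594. -111.  223.]
side peg_near_left 0.92 [256.4 209.6] [483.5 -15.5 223. ]
side peg_near_left 0.48 [351.2 296.3] [ 509.1 -420.5  223. ]
side peg_near_right 0.69 [280.8 223. ] [ 510.5 -103.2  223. ]
side peg_far_right 0.67 [297.4 202. ] [600.5 -29.9 223. ]
side peg_far_right 0.5 [277.1 276.7] [ 401.5 -291.8  223. ]
{'vfov': 49.718735404337494, 'cx': 280.5915195687016, 'cy': 206.91153674968322, 'xyz': array([ 428.51269191,  -18.67054451, 1293.49736699]), 'orientation': array([ 0.12962655,  0.01576686, -1.57442513])}
[... 438 characters left out ...]
3. ]
{'time_s': 0.9, 'joints': array([ 1.12471062e+00,  2.63070702e-01, -4.82798937e-02,  1.25943071e+00,
        3.99976351e-05,  1.41549442e+00]), 'joint_vel': array([-0.00128285, -0.00042961, -0.00039911,  0.00089872,  0.00193212,
        0.00061451]), 'effort': array([ 1.42165798e-03, -6.37409449e+01,  3.84773648e+01,  7.85806642e-04,
        2.29902037e-05, -3.99786657e-07]), 'tool_pos': array([150.51390991, 502.96140295, 231.30086668]), 'orientation': array([ 3.14157162e+00, -3.71923131e-05,  2.85080886e+00]), 'contact_force': array([ 1.29156279, -0.36940211,  0.24442931]), 'ft_torque': array([-0.05438709,  0.07353406,  0.022     ]), 'gripper_force': 0.0, 'opening': 0.9998434555107013}
```

```bash
python3 - <<'E'
import cv2,numpy as np
a=cv2.imread("pics/top0.png")[140:290,220:400]; b=cv2.imread("pics/side0.png")[150:300,200:380]
cv2.imwrite("pics/c1.png",np.vstack([cv2.resize(x,None,fx=4,fy=4,interpolation=cv2.INTER_CUBIC) for x in (a,)])[:600])
cv2.imwrite("pics/c2.png",cv2.resize(b,None,fx=4,fy=4,interpolation=cv2.INTER_CUBIC))
E
```

```text
(no output)
```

View pics/c1.png

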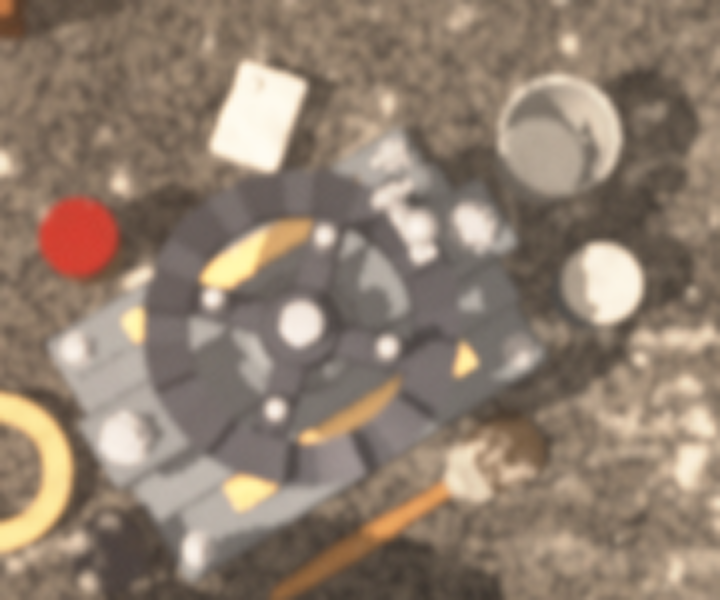

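View pics/c2.png

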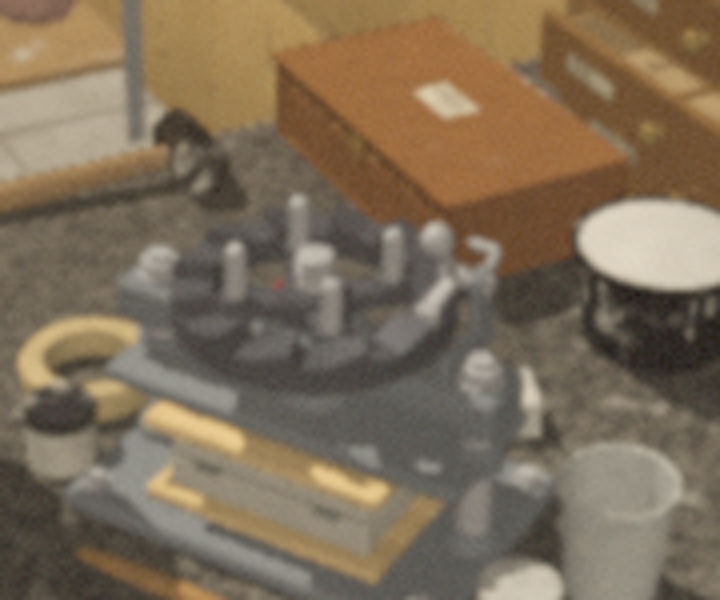

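View pics/side0.png

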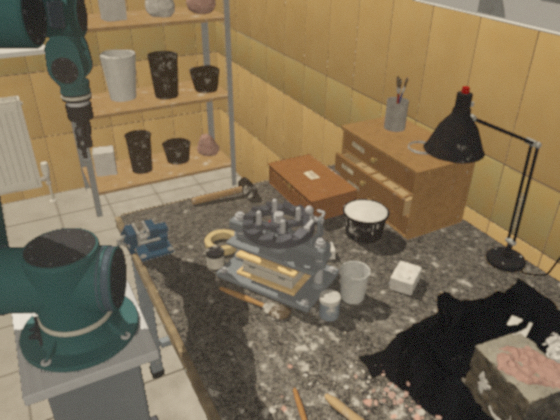

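The top picture (crop scale 4, offset 220,140) shows the pegs at about (273,214), (289,242), (317,226), (301,199), the ball near (324,196), and the cross-head at a yaw of about +0.54. That agrees with the networks. The side picture shows the pawl home and free space above the press. Next I plan a wrist-camera view.

```bash
cat >> h.py <<'E'
def plan(pos,yaw,label=""):
    o=get_obs(); Rt=R.from_euler('xyz',o["orientation"]); Rg=R.from_euler('xyz',[np.pi,0,yaw])
    d=Rt.inv().apply(np.array(pos)-o["tool_pos"]); print(label,"shift m",(d/1000).round(4),"rotvec",(Rt.inv()*Rg).as_rotvec().round(4))
E
python3 - <<'E'
from h import *
m=camera_model("wrist"); print(m)
plan([520,-40,420],-2.60); print([plan([520*k/1+150.5*(1-k),-40*k+503*(1-k),420],-2.6) for k in (.55,)])
for n,p in dict(fl=(272.9,214.6),nl=(288.7,241.9),nr=(316.7,226.4),fr=(300.9,198.7)).items(): print(n,at_z("top",p,223).round(1))
E
```

```text
{'vfov': 66.04735427157627, 'cx': 283.31516387961017, 'cy': 204.70310676288207, 'tool_from_camera': array([[-3.41601679e-04,  9.65747690e-01,  2.59482721e-01,
         6.55862077e+01],
       [ 9.99999364e-01,  6.08854277e-04, -9.49574403e-04,
        -2.93076073e-01],
       [-1.07503645e-03,  2.59482231e-01, -9.65747284e-01,
        -1.42829909e+02],
       [ 0.00000000e+00,  0.00000000e+00,  0.00000000e+00,
         1.00000000e+00]])}
 shift m [-0.5096 -0.4142 -0.1887] rotvec [ 0.     -0.     -0.8324]
 shift m [-0.2803 -0.2278 -0.1887] rotvec [ 0.     -0.     -0.8324]
[None]
fl [549.8  16.1 223. ]
nl [484.8 -21.1 223. ]
nr [521.2 -87.6 223. ]
fr [587.6 -50.8 223. ]
```

Request:
{"api": "jog_arm", "payload": {
  "moves": [
    [1,-0.04,-0.03,-0.03,0,0,-0.1],
    [1,-0.08,-0.06,-0.06,0,0,-0.2],
    [1,-0.115,-0.09,-0.09,0,0,-0.3],
    [1,-0.15,-0.12,-0.12,0,0,-0.4],
    [1,-0.185,-0.15,-0.15,0,0,-0.5],
    [1,-0.22,-0.18,-0.17,0,0,-0.6],
    [1,-0.255,-0.21,-0.17,0,0,-0.72],
    [1,-0.29,-0.24,-0.17,0,0,-0.83]
  ]
}}

```text
time_s: 1.7
tool_pos: [344.0, 214.5, 400.1]
orientation: [-3.141, 0.002, -2.61]
contact_force: [1.6, 0.3, -0.4]
opening: 0.997
gripper_force: 0.0
```

```bash
python3 - <<'E'
from h import *
o=get_obs(); print(o["tool_pos"],o["orientation"]); plan([570,-15,400],-2.60)
E
```

```text
[344.03578737 214.48028579 400.11053233] [-3.14126474e+00  2.04450377e-03 -2.60990019e+00]
 shift m [-0.0784 -0.3124  0.0004] rotvec [-0.0003  0.002  -0.0099]
```

Request:
{"api": "jog_arm", "payload": {
  "moves": [
    [1,-0.011,-0.045,0,0,0,-0.01],
    [1,-0.022,-0.09,0,0,0,-0.01],
    [1,-0.034,-0.135,0,0,0,-0.01],
    [1,-0.045,-0.18,0,0,0,-0.01],
    [1,-0.056,-0.225,0,0,0,-0.01],
    [1,-0.067,-0.27,0,0,0,-0.01],
    [1,-0.078,-0.312,0,0,0,-0.01],
    [1,-0.078,-0.312,0,0,0,-0.01]
  ]
}}

```text
time_s: 2.5
tool_pos: [570.3, -18.0, 396.5]
orientation: [3.14, -0.002, -2.608]
contact_force: [0.7, 1.5, -0.7]
opening: 0.997
gripper_force: 0.0
```

```bash
cat > look.py <<'E'
from h import *
import sys
def look(tag,names):
    o=get_obs(); p,d=camera("wrist"); cv2.imwrite(f"pics/w{tag}.png",p[:,:,::-1]); print(o["time_s"],o["tool_pos"].round(1),o["orientation"].round(4))
    P={}
    for n,z in names:
        for r in tip_of("wrist",n)[:1]:
            P[n]=at_z("wrist",r["pixel"],z,o); print(n,round(r["conf"],2),np.round(r["pixel"],1),P[n].round(1))
    return P
PEGS=[(f"peg_{a}_{b}",223) for a in("far","near") for b in ("left","right")]
E
python3 - <<'E'
from look import *
look("1",PEGS+[("pawl_ball",244),("pawl_pivot",201.5),("wheel_center",184)])
E
```

```text
2.5 [570.3 -18.  396.5] [ 3.1402e+00 -2.5000e-03 -2.6081e+00]
peg_far_left 0.82 [321.3 187. ] [551.5  15.3 223. ]
peg_far_right 0.62 [241.7 185.3] [590.4 -54.  223. ]
peg_near_left 0.89 [326.1 111. ] [487.5 -19.8 223. ]
peg_near_right 0.35 [276.   47.7] [464.3 -87.9 223. ]
pawl_ball 0.61 [187.2 162.4] [ 591.9 -107.   244. ]
pawl_pivot 0.81 [201.3 185.8] [617.9 -91.  201.5]
wheel_center 0.91 [282.5 145.9] [539.  -37.1 184. ]
```

View pics/w1.png

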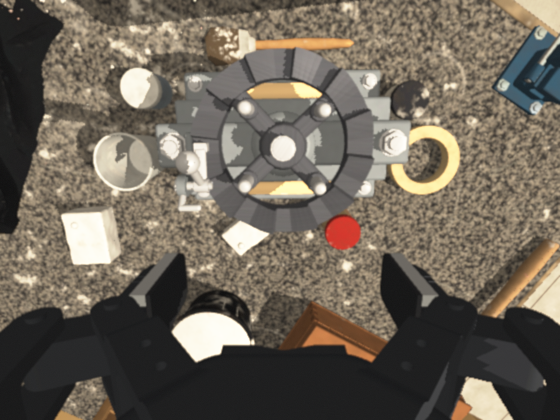

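The wrist picture shows peg tops at (324,111), (247,107), (245,186) and (321,187), the ball near (192,161), the pin bracket near (190,185), and column nuts at (171,146) and (394,143). The pots and the brush are undisturbed.

```bash
python3 - <<'E'
from h import *
o=get_obs(); im=cv2.imread("pics/w1.png"); g=im.min(2).astype(float)
def ref(p,r=7):
    x,y=map(int,p); w=g[y-r:y+r+1,x-r:x+r+1]; w=np.clip(w-0.5*(w.max()+np.median(w)),0,None); yy,xx=np.mgrid[y-r:y+r+1,x-r:x+r+1]; return np.array([(w*xx).sum(),(w*yy).sum()])/w.sum()
P={}
for n,p,z in (("nl",(324,111),223),("nr",(247,107),223),("fr",(245,186),223),("fl",(321,187),223),("ball",(192,161),244),("nutR",(171,146),190),("nutL",(394,143),190),("screw",(284,148),212)):
    q=ref(p); P[n]=at_z("wrist",q,z,o); print(n,q.round(1),P[n].round(1))
print("screwraw",at_z("wrist",(284,148),212,o),"ballraw",at_z("wrist",(191.5,161),244,o))
c=(P["nl"]+P["nr"]+P["fl"]+P["fr"])/4; print("c",c)
for k,a in (("fl",45),("nl",135),("nr",225),("fr",315)):
    d=P[k]-c; print(k,np.hypot(*d[:2]).round(1),((np.arctan2(d[1],d[0])-np.radians(a)+np.pi)%(2*np.pi)-np.pi).round(4))
d=P["nutL"]-P["nutR"]; print("yaw nuts",np.arctan2(-d[0],d[1]),np.hypot(*d[:2]))
for y in (.51,.53,.55):
    b=np.array([[np.cos(y),-np.sin(y)],[np.sin(y),np.cos(y)]]); print(y,(b.T@(P["ball"]-c)[:2]).round(1), c[:2]+b@[8.2,-87])
E
```

```text
nl [326.2 109.8] [483.6 -16.2 223. ]
nr [245.5 107.1] [520.7 -83.1 223. ]
fr [245.3 186.4] [587.7 -46.1 223. ]
fl [321.1 188.6] [550.5  20.8 223. ]
ball [190.9 163.1] [589.2 -99.9 244. ]
nutR [174.7 139.5] [ 589.7 -135.8  190. ]
nutL [400.5 144.8] [470.4  75.3 190. ]
screw [288.8 145.2] [530.8 -28.9 212. ]
screwraw [535.73928315 -31.60519652 212.        ] ballraw [ 587.19847036 -100.37842287  244.        ]
c [535.64280319 -31.13627611 223.        ]
fl 54.0 0.5061
nl 54.1 0.5053
nr 54.1 0.5048
fr 54.2 0.5062
yaw nuts 0.5142447052618485 242.48604157790734
0.51 [ 13.2 -86.2] [ 585.27072863 -103.06199485]
0.53 [ 11.4 -86.4] [ 586.69922186 -102.05511785]
0.55 [  9.7 -86.7] [ 588.10729319 -101.01987425]
```

```bash
cat > meas.py <<'E'
from h import *
def meas(tag,guess,yaw=None):
    o=get_obs(); im=camera("wrist")[0][:,:,::-1]; cv2.imwrite(f"pics/w{tag}.png",im); g=im.min(2).astype(float)
    print(o["time_s"],o["tool_pos"].round(1),o["orientation"].round(4),abs(o["joint_vel"]).max().round(4))
    def ref(p,r=6):
        for _ in range(3):
            x,y=map(int,np.round(p)); w=g[y-r:y+r+1,x-r:x+r+1]; w=np.clip(w-0.5*(w.max()+np.median(w)),0,None); yy,xx=np.mgrid[y-r:y+r+1,x-r:x+r+1]; p=np.array([(w*xx).sum(),(w*yy).sum()])/w.sum()
        return p
    P={}
    m,f=cam("wrist"); 
    for n,(p,z) in guess.items():
        q=ref(p); P[n]=at_z("wrist",q,z,o); print(n,q.round(1),P[n].round(1))
    c=np.mean([P[k] for k in("nl","nr","fl","fr")],0); A=[]
    for k,a in (("fl",45),("nl",135),("nr",225),("fr",315)):
        d=P[k]-c; A.append((np.arctan2(d[1],d[0])-np.radians(a)+np.pi)%(2*np.pi)-np.pi); print(k,np.hypot(*d[:2]).round(1),A[-1].round(4))
    print("c",c.round(1),"angle",np.mean(A).round(4)); return P,c,np.mean(A),o
E
python3 - <<'E'
from meas import *
P,c,a,o=meas(2,dict(nl=((324,111),223),nr=((247,107),223),fr=((245,186),223),fl=((321,187),223),ball=((191,162),244)))
for y in (.51,.53,.55):
    b=np.array([[np.cos(y),-np.sin(y)],[np.sin(y),np.cos(y)]]); print(y,(b.T@(P["ball"]-c)[:2]).round(1), c[:2]+b@[8.2,-87])
im=cv2.imread("pics/w2.png")[60:230,140:370]; cv2.imwrite("pics/w2c.png",cv2.resize(im,None,fx=3.4,fy=3.4,interpolation=cv2.INTER_CUBIC))
E
```

```text
2.9 [567.  -13.7 399.6] [-3.1410e+00  7.0000e-04 -2.6036e+00] 0.0062
nl [321.6 110.4] [486.3 -19.6 223. ]
nr [241.4 107.1] [522.7 -86.4 223. ]
fr [241.  185.6] [589.3 -50.2 223. ]
fl [316.2 188.2] [552.7  16.4 223. ]
ball [187.3 162.5] [ 590.4 -103.1  244. ]
fl 53.5 0.502
nl 53.7 0.4955
nr 53.6 0.501
fr 53.7 0.4978
c [537.7 -34.9 223. ] angle 0.4991
0.51 [ 12.7 -85.2] [ 587.36513224 -106.85441499]
0.53 [ 11.  -85.4] [ 588.79362546 -105.84753799]
0.55 [  9.3 -85.6] [ 590.20169679 -104.81229439]
```

View pics/w2c.png

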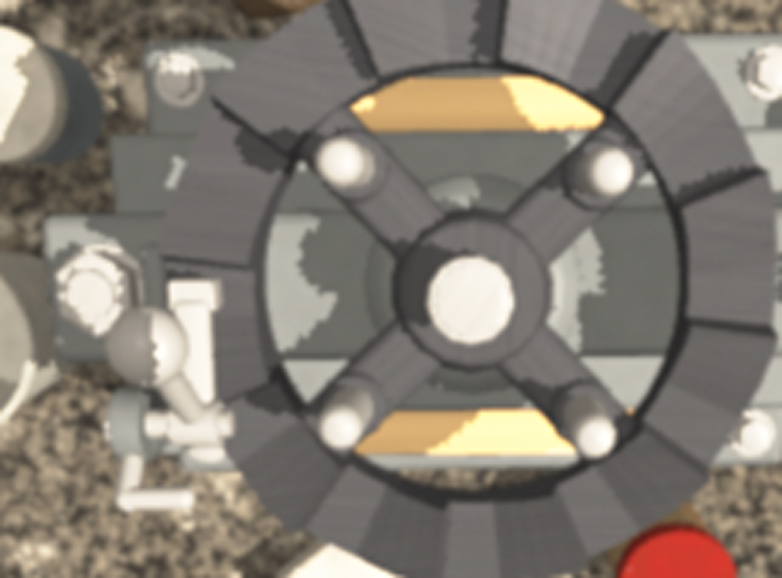

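The crop shows the cross-head edges level in the picture, so the press yaw is about 0.538 and the wheel angle about −0.04. The ball centre is at about (183,161), the pawl is home, and the bracket sits beside it at lower left.

```bash
cat >> h.py <<'E'
C=np.array([537.,-35.]); Y=.538; B=np.array([[np.cos(Y),-np.sin(Y)],[np.sin(Y),np.cos(Y)]])
def pp(x,y,z,label=""): w=C+B@[x,y]; print(w.round(1)); plan([*w,z],Y-np.pi,label)
def here():
    o=get_obs(); print("press frame",(B.T@(o["tool_pos"][:2]-C)).round(1),o["tool_pos"][2].round(1),"F press",(B.T@o["contact_force"][:2]).round(2),o["contact_force"][2].round(2))
E
python3 -c "
from h import *
here();pp(-30,-87,300,'a');pp(-30,-87,236,'b')"
```

```text
press frame [36.7  2.8] 399.5 F press [ 0.   -0.44] 0.27
[ 555.8 -125.1]
a shift m [ 0.0667 -0.0898  0.0995] rotvec [-0.0005  0.0006 -0.0001]
[ 555.8 -125.1]
b shift m [ 0.0668 -0.0897  0.1635] rotvec [-0.0005  0.0006 -0.0001]
```

Request:
{"api": "jog_arm", "payload": {
  "moves": [
    [0,0.022,-0.03,0.02,0,0,0],
    [0,0.045,-0.06,0.045,0,0,0],
    [0,0.067,-0.09,0.07,0,0,0],
    [0,0.067,-0.09,0.09,0,0,0],
    [0,0.067,-0.09,0.1,0,0,0],
    [0,0.067,-0.09,0.1,0,0,0],
    [0,0.067,-0.09,0.1,0,0,0],
    [0,0.067,-0.09,0.1,0,0,0]
  ]
}}

```text
time_s: 3.75
tool_pos: [556.5, -125.5, 300.1]
orientation: [-3.14, 0.001, -2.604]
contact_force: [0.3, -0.7, 0.1]
opening: 0.002
gripper_force: 0.0
```

```bash
python3 - <<'E'
from h import *
here();pp(-30,-87,236,'b')
p,d=camera("wrist"); q,_=camera("side")
print(get_obs()["opening"])
cv2.imwrite("pics/w3.png",np.hstack([p[:,130:430,::-1],cv2.resize(q[150:270,200:340,::-1],None,fx=3.5,fy=3.5)]))
E
```

```text
press frame [-29.6 -87.7] 300.1 F press [-0.04 -0.73] 0.12
[ 555.8 -125.1]
b shift m [0.0004 0.0008 0.064 ] rotvec [-0.0013  0.001   0.0001]
0.003329343145828436
```

View pics/w3.png

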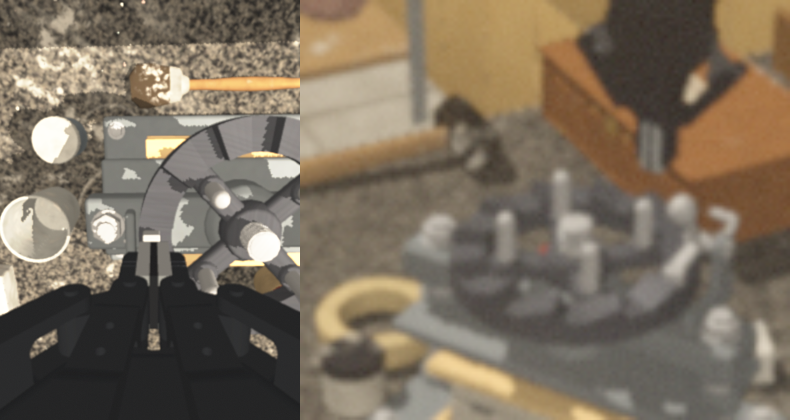

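The fingers are shut above the near side of the ball: in the side half the tip is at (655,165) and the ball at (682,208). I'm going down.

Request:
{"api": "jog_arm", "payload": {
  "moves": [
    [0,0,0.001,0.02,0,0,0],
    [0,0,0.001,0.04,0,0,0],
    [0,0,0.001,0.055,0,0,0],
    [0,0,0.001,0.064,0,0,0],
    [0,0,0.001,0.064,0,0,0],
    [0,0,0.001,0.064,0,0,0],
    [0,-0.004,0.001,0.064,0,0,0],
    [0,-0.008,0.001,0.064,0,0,0]
  ]
}}

```text
time_s: 4.65
tool_pos: [562.9, -121.1, 235.6]
orientation: [-3.141, 0.001, -2.605]
contact_force: [-0.6, -0.1, -0.1]
opening: 0.001
gripper_force: 0.0
```

```bash
python3 -c "
from h import *
here();pp(37,-87,236,'b')"
```

```text
press frame [-21.8 -87.2] 235.6 F press [-0.52  0.25] -0.11
[613.4 -90.8]
b shift m [-0.0588  0.0003 -0.0003] rotvec [-0.0009  0.0007 -0.0012]
```

Request:
{"api": "jog_arm", "payload": {
  "moves": [
    [0,-0.005,0,0,0,0,0],
    [0,-0.01,0,0,0,0,0],
    [0,-0.015,0,0,0,0,0],
    [0,-0.02,0,0,0,0,0],
    [0,-0.025,0,0,0,0,0],
    [0,-0.03,0,0,0,0,0],
    [0,-0.035,0,0,0,0,0],
    [0,-0.04,0,0,0,0,0]
  ]
}}

```text
time_s: 5.45
tool_pos: [597.1, -100.4, 234.9]
orientation: [3.142, 0.0, -2.605]
contact_force: [-0.3, -0.3, 0.6]
opening: 0.002
gripper_force: 0.1
```

```bash
python3 - <<'E'
from h import *
here();pp(37,-87,236,'b')
q,_=camera("side"); cv2.imwrite("pics/s4.png",cv2.resize(q[150:270,220:360,::-1],None,fx=4,fy=4))
E
```

```text
press frame [ 18.1 -87. ] 234.9 F press [-0.43 -0.08] 0.57
[613.4 -90.8]
b shift m [-0.0189  0.     -0.0011] rotvec [ 0.      0.0001 -0.001 ]
```

View pics/s4.png

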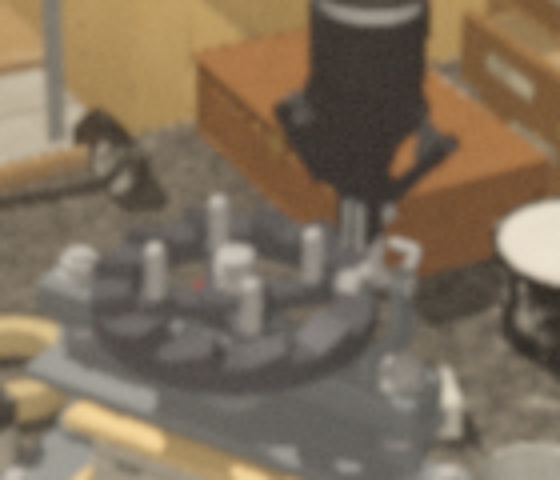

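The pawl is lifting: the nose is up at (345,280) and the ball is on the far side of the fingers at (385,215). I'm continuing the push.

Request:
{"api": "jog_arm", "payload": {
  "moves": [
    [0,-0.004,0,0,0,0,0],
    [0,-0.008,0,0,0,0,0],
    [0,-0.012,0,0,0,0,0],
    [0,-0.016,0,0,0,0,0],
    [0,-0.02,0,0,0,0,0],
    [0,-0.02,0,0,0,0,0],
    [0,-0.02,0,-0.02,0,0,0],
    [0,-0.02,0,-0.05,0,0,0]
  ]
}}

```text
time_s: 6.3
tool_pos: [613.2, -90.2, 284.3]
orientation: [3.139, -0.002, -2.605]
contact_force: [0.6, 0.3, 0.3]
opening: -0.003
gripper_force: 0.0
```

```bash
python3 - <<'E'
from h import *
here()
q,_=camera("side"); cv2.imwrite("pics/s5.png",cv2.resize(q[150:270,220:360,::-1],None,fx=4,fy=4))
print([ (round(r["conf"],2),r["pixel"],at_z("side",r["pixel"],244)) for r in tip_of("side","pawl_ball")], C+B@[68,-87])
E
```

```text
press frame [ 37.1 -86.5] 284.3 F press [ 0.69 -0.07] 0.27
[(0.59, [319.5, 198.5], array([644.51050332, -71.52137447, 244.        ])), (0.22, [275.8, 274.3], array([ 390.58234815, -306.5653388 ,  244.        ]))] [639.97449674 -74.86543643]
```

View pics/s5.png

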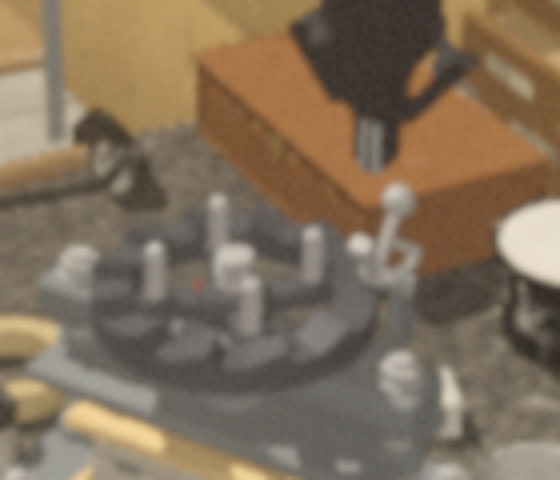

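The pawl is thrown over and stays up: the ball is at (398,200) in the crop, matching the rest pose, and the nose is at (360,245). Next I go to the near-left peg.

Request:
{"api": "jog_arm", "payload": {
  "moves": [
    [0,0,0,-0.016,0,0,0],
    [0,0.02,0.04,-0.016,0,0,0],
    [0,0.04,0.08,-0.016,0,0,0],
    [0,0.06,0.12,-0.016,0,0,0],
    [0,0.081,0.157,-0.016,0,0,0],
    [0,0.081,0.157,-0.016,0,0,0],
    [0,0.081,0.157,-0.016,0,0,0],
    [0,0.081,0.157,-0.016,0,0,0]
  ]
}}

```text
time_s: 7.2
tool_pos: [464.6, 2.7, 300.8]
orientation: [-3.141, 0.0, -2.605]
contact_force: [0.4, 0.5, -0.6]
opening: 0.002
gripper_force: 0.0
```

```bash
python3 -c "
from h import *
here();pp(-44,70,203,'b')"
```

```text
press frame [-42.8  69.5] 300.8 F press [0.63 0.22] -0.62
[463.3   2.6]
b shift m [0.0012 0.0006 0.0978] rotvec [-0.0003  0.0001 -0.0013]
```

Request:
{"api": "jog_arm", "payload": {
  "moves": [
    [0,0.001,0,0.03,0,0,0],
    [0,0.001,0,0.06,0,0,0],
    [0,0.001,0,0.08,0,0,0],
    [0,0.001,0,0.09,0,0,0],
    [0,0.001,0,0.098,0,0,0],
    [0,0.001,0,0.098,0,0,0],
    [0,0.001,0,0.098,0,0,0],
    [0,0.001,0,0.098,0,0,0]
  ]
}}

```text
time_s: 8.0
tool_pos: [463.6, 2.4, 203.7]
orientation: [-3.141, 0.001, -2.605]
contact_force: [-0.1, 0.5, 0.2]
opening: -0.002
gripper_force: 0.0
```

```bash
python3 - <<'E'
from h import *
here();pp(-44,42,203,'b')
p,_=camera("wrist"); q,_=camera("side"); cv2.imwrite("pics/w6.png",np.hstack([p[:,130:430,::-1],cv2.resize(q[150:270,200:340,::-1],None,fx=3.5,fy=3.5)]))
E
```

```text
press frame [-43.8  69.7] 203.7 F press [0.18 0.53] 0.19
[477.7 -21.5]
b shift m [ 0.0002 -0.0277  0.0007] rotvec [-0.0008  0.0009 -0.001 ]
```

View pics/w6.png

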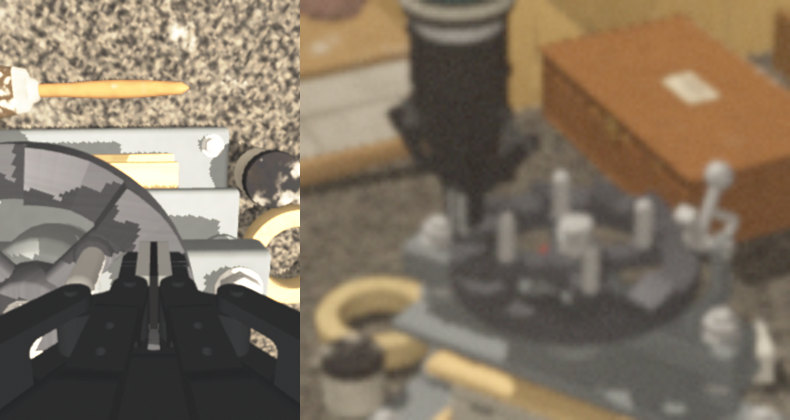

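The finger sits over the rim just left of the near-left peg: in the wrist half the peg is at (100,270) and the finger's edge at about (120,265). I'm pushing gently.

Request:
{"api": "jog_arm", "payload": {
  "moves": [
    [0,0,-0.004,0,0,0,0],
    [0,0,-0.008,0,0,0,0],
    [0,0,-0.011,0,0,0,0],
    [0,0,-0.014,0,0,0,0],
    [0,0,-0.016,0,0,0,0],
    [0,0,-0.018,0,0,0,0],
    [0,0,-0.02,0,0,0,0],
    [0,0,-0.02,0,0,0,0]
  ]
}}

```text
time_s: 8.9
tool_pos: [469.9, -13.7, 202.3]
orientation: [3.136, -0.005, -2.604]
contact_force: [-21.2, 6.8, 8.9]
opening: -0.005
gripper_force: 10.1
```

```bash
cat > wheel.py <<'E'
from h import *
# wheel angle from side view: bright pegs tops tracked by the net
def wheel(show=None,cams=("side","top")):
    for c in cams:
        q,_=camera(c)
        if show: cv2.imwrite(f"pics/{show}_{c}.png",q[:,:,::-1])
        for n in ("far_left","near_left","near_right","far_right"):
            a0=dict(far_left=45,near_left=135,near_right=225,far_right=315)[n]
            for r in tip_of(c,"peg_"+n)[:2]:
                v=B.T@(at_z(c,r["pixel"],223)[:2]-C)
                if abs(np.hypot(*v)-54)<12: print(c,n,round(r["conf"],2),np.round(r["pixel"],1),v.round(1),"w",((np.arctan2(v[1],v[0])-np.radians(a0)+np.pi)%(2*np.pi)-np.pi).round(3))
E
python3 -c "
from wheel import *
here();pp(-44,42,203,'b'); wheel('k1')"
```

```text
press frame [-46.7  52.6] 202.3 F press [-14.7   16.69] 8.92
[477.7 -21.5]
b shift m [-0.0027 -0.0106 -0.0008] rotvec [ 0.0053 -0.0047 -0.0009]
side far_left 0.87 [274.7 199.6] [35.1 31.1] w -0.06
side near_left 0.67 [259.8 209.3] [-29.8  37.4] w -0.112
side near_right 0.71 [283.9 219.8] [-40.4 -43.8] w 0.04
top near_right 0.71 [318.7 223. ] [-36.1 -45.3] w 0.112
top far_right 0.66 [299.3 199. ] [ 36.7 -35.9] w 0.011
```

Request:
{"api": "jog_arm", "payload": {
  "moves": [
    [0,0,0.004,0,0,0,0],
    [0,0,0.008,0,0,0,0],
    [0,0,0.01,0,0,0,0],
    [0,0,0.01,0,0,0,0],
    [0,0,0.01,0,0,0,0],
    [0,0,0.01,0,0,0,0],
    [0,0,0.01,0,0,0,0],
    [0,0,0.01,0,0,0,0]
  ]
}}

```text
time_s: 10.2
tool_pos: [468.3, -6.1, 202.9]
orientation: [-3.142, -0.0, -2.605]
contact_force: [-0.3, -0.1, -0.1]
opening: 0.001
gripper_force: 0.0
```

```bash
cat > ring.py <<'E'
from h import *
PH=np.radians(np.arange(0,360,.5))
def proj(c,P,o=None):
    m,f=cam(c); Rc,t=pose(c,m,o); q=(P-t)@Rc; return np.stack([m["cx"]+f*q[:,0]/-q[:,2], m["cy"]-f*q[:,1]/-q[:,2]],1)
def prof(c,img,o=None,dc=(0,0)):
    g=cv2.GaussianBlur(img.min(2).astype(np.float32),(0,0),1); s=0
    for r in (51,54,57):
        w=C+dc+(B@np.array([r*np.cos(PH),r*np.sin(PH)])).T; u=proj(c,np.c_[w,np.full(len(PH),223.)],o).astype(np.float32)
        s=s+cv2.remap(g,u[None,:,0].copy(),u[None,:,1].copy(),cv2.INTER_LINEAR)[0]
    return s/3
def peaks(c,img,**k):
    s=prof(c,img,**k); out=[]
    for a0 in (45,135,225,315):
        d=(np.degrees(PH)-(a0-12)+180)%360-180; sel=(d>=0)&(d<=50); i=np.where(sel)[0][np.argsort(d[sel])]; v=s[i]; j=v.argmax()
        w=np.clip(v-.5*(v.max()+np.median(v)),0,None); ok=abs(np.arange(len(v))-j)<20; 
        out.append((a0,round(float(np.radians(-12+.5*((w*ok*np.arange(len(v))).sum()/(w*ok).sum()))),3),int(v.max()),int(np.median(v))))
    return out
E
cat > rw.py <<'E'
from ring import *
for c in ("top","side"):
    print(c,"init",peaks(c,cv2.imread(f"pics/{c}0.png"))); p,_=camera(c); print(c,"now",peaks(c,p)); cv2.imwrite(f"pics/now_{c}.png",p[:,:,::-1])
E
python3 -c "
from h import *
here()"; python3 rw.py
```

```text
press frame [-44.2  60. ] 202.9 F press [-0.34  0.09] -0.11
top init [(45, -0.029, 188, 147), (135, -0.032, 193, 110), (225, -0.051, 192, 132), (315, -0.035, 192, 119)]
top now [(45, 0.6, 88, 81), (135, -0.086, 97, 96), (225, -0.139, 83, 75), (315, 0.048, 195, 125)]
side init [(45, -0.033, 121, 85), (135, 0.119, 135, 102), (225, -0.078, 134, 86), (315, -0.134, 136, 58)]
side now [(45, 0.045, 121, 88), (135, 0.265, 109, 89), (225, -0.135, 122, 93), (315, -0.09, 140, 73)]
```

Request:
{"api": "jog_arm", "payload": {
  "moves": [
    [0,-0.006,-0.002,0,0,0,0],
    [0,-0.006,-0.004,0,0,0,0],
    [0,-0.005,-0.007,0,0,0,0],
    [0,-0.002,-0.01,0,0,0,0],
    [0,0,-0.012,0,0,0,0],
    [0,0.002,-0.014,0,0,0,0],
    [0,0.004,-0.016,0,0,0,0],
    [0,0.004,-0.016,0,0,0,0]
  ]
}}

```text
time_s: 11.1
tool_pos: [472.9, -22.4, 203.0]
orientation: [-3.141, -0.0, -2.605]
contact_force: [-0.1, 0.6, 0.4]
opening: 0.002
gripper_force: 0.0
```

```bash
python3 -c "
from h import *
here()"; python3 rw.py
```

```text
press frame [-48.5  43.7] 203.0 F press [0.18 0.56] 0.37
top init [(45, -0.029, 188, 147), (135, -0.032, 193, 110), (225, -0.051, 192, 132), (315, -0.035, 192, 119)]
top now [(45, 0.599, 95, 84), (135, -0.147, 98, 97), (225, -0.15, 74, 69), (315, 0.28, 187, 132)]
side init [(45, -0.033, 121, 85), (135, 0.119, 135, 102), (225, -0.078, 134, 86), (315, -0.134, 136, 58)]
side now [(45, -0.119, 82, 58), (135, 0.466, 103, 69), (225, 0.274, 128, 110), (315, 0.136, 127, 107)]
```

Request:
{"api": "jog_arm", "payload": {
  "moves": [
    [0,0.001,-0.002,0,0,0,0],
    [0,0.002,-0.004,0,0,0,0],
    [0,0.003,-0.006,0,0,0,0],
    [0,0.003,-0.0075,0,0,0,0],
    [0,0.003,-0.0075,0,0,0,0],
    [0,0.003,-0.0075,0,0,0,0],
    [0,0.003,-0.0075,0,0,0,0],
    [0,0.003,-0.0075,0,0,0,0]
  ]
}}

```text
time_s: 12.0
tool_pos: [474.4, -29.8, 203.0]
orientation: [-3.141, 0.0, -2.605]
contact_force: [-0.8, 0.4, 0.1]
opening: 0.001
gripper_force: 0.6
```

```bash
python3 -c "
from h import *
here()"; python3 rw.py | grep now
```

```text
press frame [-51.1  36.5] 203.0 F press [-0.45  0.76] 0.06
top now [(45, 0.658, 83, 77), (135, -0.194, 97, 97), (225, -0.144, 85, 78), (315, -0.149, 126, 90)]
side now [(45, -0.176, 78, 63), (135, 0.561, 106, 55), (225, 0.401, 128, 113), (315, 0.313, 124, 93)]
```

Request:
{"api": "jog_arm", "payload": {
  "moves": [
    [0,0,0.006,0,0,0,0],
    [0,0,0.012,0,0,0,0],
    [0,0,0.012,-0.03,0,0,0],
    [0,0,0.012,-0.07,0,0,0],
    [0,-0.03,0,-0.11,0,0,0],
    [0,-0.06,-0.015,-0.15,0,0,0],
    [0,-0.088,-0.034,-0.18,0,0,0],
    [0,-0.088,-0.034,-0.197,0,0,0]
  ]
}}

```text
time_s: 12.9
tool_pos: [569.2, -13.6, 400.4]
orientation: [-3.141, 0.0, -2.604]
contact_force: [0.7, -0.6, -0.6]
opening: 0.005
gripper_force: 0.0
```

```bash
cat > wm.py <<'E'
from ring import *
import time
for k in range(4): camera("top")   # settle
p,_=camera("top"); print("top",peaks("top",p)); cv2.imwrite("pics/now_top.png",p[:,:,::-1])
o=get_obs(); p,_=camera("wrist"); cv2.imwrite("pics/now_wrist.png",p[:,:,::-1]); np.save("o.npy",o,allow_pickle=True); print(abs(o["joint_vel"]).max().round(4))
i2=cv2.imread("pics/w2.png"); o2=dict(tool_pos=np.array([567,-13.7,399.6]),orientation=np.array([-3.141,.0007,-2.6036]))
print("wrist init",peaks("wrist",i2,o=o2)); print("wrist",peaks("wrist",p,o=o))
E
python3 -c "
from h import *
here()"; python3 wm.py
```

```text
press frame [38.6  1.9] 400.4 F press [ 0.27 -0.85] -0.62
top [(45, 0.17, 92, 91), (135, -0.148, 82, 75), (225, 0.593, 90, 87), (315, 0.577, 88, 80)]
0.0198
wrist init [(45, -0.062, 228, 136), (135, -0.027, 220, 155), (225, -0.013, 234, 145), (315, -0.042, 230, 119)]
wrist [(45, 0.407, 227, 149), (135, 0.446, 234, 181), (225, 0.442, 241, 115), (315, 0.409, 240, 117)]
```

Request:
{"api": "jog_arm", "payload": {
  "moves": [
    [0,0.03,0.016,0.03,0,0,0],
    [0,0.06,0.032,0.06,0,0,0],
    [0,0.0905,0.048,0.1,0,0,0],
    [0,0.0905,0.048,0.14,0,0,0],
    [0,0.0905,0.048,0.17,0,0,0],
    [0,0.0905,0.048,0.19,0,0,0],
    [0,0.0905,0.048,0.197,0,0,0],
    [0,0.0905,0.048,0.197,0,0,0]
  ]
}}

```text
time_s: 14.0
tool_pos: [464.0, -18.8, 202.5]
orientation: [3.141, -0.001, -2.605]
contact_force: [0.4, 0.0, 0.9]
opening: -0.004
gripper_force: 0.0
```

```bash
python3 -c "
from h import *
here();pp(-52,33.8,203)"
```

```text
press frame [-54.4  51.3] 202.5 F press [ 0.39 -0.19] 0.95
[475.  -32.6]
 shift m [-0.0024 -0.0175 -0.0005] rotvec [ 0.0009 -0.001  -0.0011]
```

Request:
{"api": "jog_arm", "payload": {
  "moves": [
    [0,-0.003,-0.005,0,0,0,0],
    [0,-0.003,-0.009,0,0,0,0],
    [0,-0.003,-0.012,0,0,0,0],
    [0,-0.003,-0.014,0,0,0,0],
    [0,-0.0025,-0.016,0,0,0,0],
    [0,-0.002,-0.0175,0,0,0,0],
    [0,-0.002,-0.0175,0,0,0,0],
    [0,-0.002,-0.0175,0,0,0,0]
  ]
}}

```text
time_s: 14.8
tool_pos: [475.7, -33.2, 203.0]
orientation: [-3.141, 0.0, -2.605]
contact_force: [-0.3, 0.9, 0.7]
opening: 0.0
gripper_force: 0.1
```

```bash
python3 -c "
from h import *
here()"
```

```text
press frame [-51.7  33. ] 203.0 F press [0.2  0.88] 0.72
```

Request:
{"api": "jog_arm", "payload": {
  "moves": [
    [0,0,0.006,0,0,0,0],
    [0,0,0.012,0,0,0,0],
    [0,0,0.012,-0.03,0,0,0],
    [0,0,0.012,-0.07,0,0,0],
    [0,-0.03,0,-0.11,0,0,0],
    [0,-0.06,-0.015,-0.15,0,0,0],
    [0,-0.088,-0.034,-0.18,0,0,0],
    [0,-0.088,-0.034,-0.197,0,0,0]
  ]
}}

```text
time_s: 15.6
tool_pos: [570.5, -16.8, 400.4]
orientation: [-3.142, 0.0, -2.604]
contact_force: [0.7, -0.4, 0.2]
opening: 0.003
gripper_force: 0.0
```

```bash
python3 -c "
from h import *
here()"; python3 wm.py|tail -2
```

```text
press frame [38.1 -1.5] 400.4 F press [ 0.38 -0.72] 0.16
wrist init [(45, -0.062, 228, 136), (135, -0.027, 220, 155), (225, -0.013, 234, 145), (315, -0.042, 230, 119)]
wrist [(45, 0.477, 223, 144), (135, 0.518, 236, 181), (225, 0.513, 241, 115), (315, 0.477, 240, 121)]
```

Request:
{"api": "jog_arm", "payload": {
  "moves": [
    [0,-0.02,-0.025,0.01,0,0,0],
    [0,-0.04,-0.05,0.03,0,0,0],
    [0,-0.064,-0.0855,0.06,0,0,0],
    [0,-0.064,-0.0855,0.09,0,0,0],
    [0,-0.064,-0.0855,0.1,0,0,0],
    [0,-0.064,-0.0855,0.1,0,0,0],
    [0,-0.064,-0.0855,0.1,0,0,0],
    [0,-0.064,-0.0855,0.1,0,0,0]
  ]
}}

```text
time_s: 16.7
tool_pos: [667.2, -57.9, 301.2]
orientation: [-3.14, 0.001, -2.605]
contact_force: [-0.5, 0.5, -0.1]
opening: 0.003
gripper_force: 0.0
```

```bash
python3 -c "
from h import *
here();pp(102,-87,237)"
```

```text
press frame [100.1 -86.4] 301.2 F press [-0.12  0.7 ] -0.13
[669.2 -57.4]
 shift m [-0.0018 -0.0005  0.0643] rotvec [-0.0012  0.0012 -0.0009]
```

Request:
{"api": "jog_arm", "payload": {
  "moves": [
    [0,-0.002,-0.001,0.02,0,0,0],
    [0,-0.002,-0.001,0.04,0,0,0],
    [0,-0.002,-0.001,0.055,0,0,0],
    [0,-0.002,-0.001,0.064,0,0,0],
    [0,-0.002,-0.001,0.064,0,0,0],
    [0,0.003,-0.001,0.064,0,0,0],
    [0,0.007,-0.001,0.064,0,0,0],
    [0,0.011,-0.001,0.064,0,0,0]
  ]
}}

```text
time_s: 17.5
tool_pos: [658.4, -64.8, 236.8]
orientation: [-3.141, 0.001, -2.605]
contact_force: [1.2, -0.3, 0.5]
opening: -0.001
gripper_force: 0.4
```

```bash
python3 -c "
from h import *
here();pp(65,-87,237)"
```

```text
press frame [ 89.  -87.8] 236.8 F press [ 0.85 -0.87] 0.5
[637.4 -76.4]
 shift m [ 0.024   0.0007 -0.0002] rotvec [-0.0009  0.001  -0.0011]
```

Request:
{"api": "jog_arm", "payload": {
  "moves": [
    [0,0.004,0,0,0,0,0],
    [0,0.008,0,0,0,0,0],
    [0,0.012,0,0,0,0,0],
    [0,0.016,0,0,0,0,0],
    [0,0.02,0,0,0,0,0],
    [0,0.024,0,0,0,0,0],
    [0,0.026,0,0,0,0,0],
    [0,0.026,0,0,0,0,0]
  ]
}}

```text
time_s: 18.3
tool_pos: [635.9, -77.9, 236.0]
orientation: [-3.142, 0.0, -2.605]
contact_force: [0.5, 0.3, 0.9]
opening: -0.002
gripper_force: 0.0
```

Request:
{"api": "jog_arm", "payload": {
  "moves": [
    [0,-0.01,0,-0.01,0,0,0],
    [0,-0.02,0,-0.04,0,0,0],
    [0,-0.02,0,-0.08,0,0,0],
    [0,-0.01,0.02,-0.12,0,0,0],
    [0,0,0.05,-0.15,0,0,0],
    [0,0.015,0.07,-0.163,0,0,0],
    [0,0.025,0.088,-0.163,0,0,0],
    [0,0.025,0.088,-0.163,0,0,0]
  ]
}}

```text
time_s: 19.1
tool_pos: [568.2, -13.9, 400.6]
orientation: [-3.14, 0.002, -2.604]
contact_force: [-0.3, -0.6, -0.5]
opening: -0.001
gripper_force: 0.0
```

```bash
python3 - <<'E'
from h import *
here()
exec(open("wm.py").read())
o=np.load("o.npy",allow_pickle=True).item()
q,_=camera("side")
for c in ("side","wrist"): print(c,[(round(r["conf"],2),r["pixel"],(B.T@(at_z(c,r["pixel"],244,o)[:2]-C)).round(1)) for r in tip_of(c,"pawl_ball")[:2]])
w=cv2.resize(p[60:230,140:300,::-1],None,fx=2.4,fy=2.4); s=cv2.resize(q[170:270,255:340,::-1],None,fx=4.08,fy=4.08); cv2.imwrite("pics/fin.png",np.hstack([w,s[:408]]))
E
```

```text
press frame [37.6  2.2] 400.6 F press [-0.58 -0.38] -0.51
top [(45, 0.108, 93, 92), (135, -0.146, 83, 76), (225, 0.588, 88, 85), (315, 0.554, 84, 77)]
0.0021
wrist init [(45, -0.062, 228, 136), (135, -0.027, 220, 155), (225, -0.013, 234, 145), (315, -0.042, 230, 119)]
wrist [(45, 0.478, 225, 149), (135, 0.514, 236, 180), (225, 0.513, 241, 115), (315, 0.479, 240, 121)]
side [(0.47, [311.0, 208.3], array([ 16.4, -91.4]))]
wrist [(0.64, [184.5, 161.9], array([ 11.8, -90.8]))]
```

View pics/fin.png

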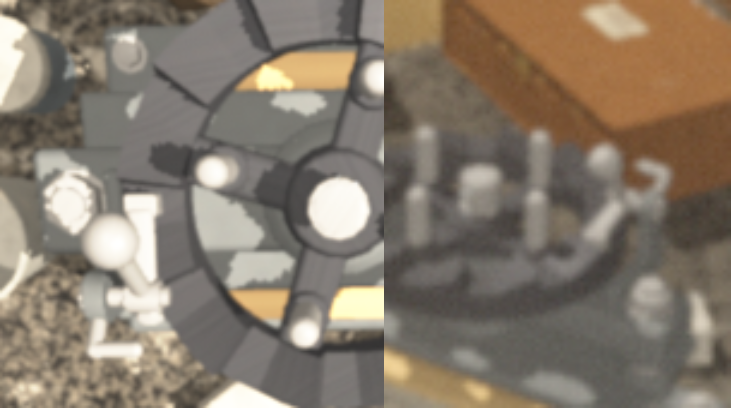

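The final picture shows the pawl down with its nose in the notch at (142,200) and the ball at (110,240). That is the same home pose as at the start, within about 2 px; on a crest the ball would sit about 13 px away. The wheel angle is about 0.495, inside the notch's play, and the arm is clear.

```bash
python3 -c "
from cell import *
print(finish_job())"
```

```text
the job is handed in; nothing more can be done
None
```

The press is eased by one notch: I threw the pawl over, pushed the wheel back to about 0.495 rad, and dropped the pawl fully home there; I handed the job in at about 20 s with the arm clear, but the first peg push jammed briefly at about 24 N before I backed off and followed the peg's arc at about 1 N.

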